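# Latch the gate of the ware carrier that holds the tea bowl

### The job

Two wooden ware carriers stand on the bench with their front gates open. Close the gate of the carrier that holds the glazed teal tea bowl: lift its steel latch bar by the black disc so that the bar clears the catch, swing the gate fully shut, and let the bar drop back down behind the catch. Leave the gate of the other carrier, with the terracotta pinch pot in it, standing open as it is.

Things in the scene. Friction and masses are not known exactly. Their poses are not given: they have to be found in the camera images.
- bowl_carrier: Open-topped slatted wood carrier with the teal tea bowl in it, fixed, 190 deep (x) x 240 wide (y) x 105 mm high. Origin: centre of its underside; x axis from the gated front to the back, y from the catch post to the hinge post. The gate's upright hinge line is at x -95, y +102 mm; the gate is 200 mm long, 98 mm high, its outer face in the plane of the hinge line.
- bowl_carrier_handle (a point): Centre of the black disc on its steel latch bar: 34 mm across, 14 mm thick, upright, flat faces square to the gate (pinch these from above). Bar down: 136 mm high; 165 mm along the gate from the hinge line, 7 mm outside its outer face. The bar pivots on a level pin in the gate 135 mm nearer the hinge and 54 mm lower: swung up 0.15 rad (0.6 at most), the disc rises 20 and goes 10 mm hingeward.
- bowl_carrier_catch (a point): Top middle of the catch tooth on the post at the gate's free end (x -122, y -111, z 90 mm from the carrier's origin): dark steel, 8 mm thick, 16 mm wide. It stands 16 mm above the lowered bar's underside and has no ramp: a bar that is down strikes it at gate angle 0.14; the disc raised 12 mm just clears it. Gate shut, the bar (about 0.14 kg, falls when let go) drops behind it with 12 mm of play.
- bowl_carrier_gate (a joint): Angle of the gate of the tea bowl's carrier, rad: 0 fully shut (a firm stop), growing as its free end swings out to the front, at most 1.5; seen from above it opens clockwise. It stays where it is left (light friction, 0.04 N m); once latched it can rattle by up to 0.05.
- pot_carrier_handle (a point): Centre of the black disc on the latch bar of the other, equal carrier, which holds the terracotta pinch pot. Its gate and bar are to be left alone.

How it is judged:
By the outcome, as a careful person would: the job done as asked, in the order asked, and still so for the second after the job is handed in, with the robot touching nothing.
It also fails if it takes over 38 s, if anything falls off the work surface, if the arm or the gripper's body presses on something with over 40 N, if the wrist force passes 120 N, or if a joint passes its speed limit or range.

### The arm

A 7-joint arm with a two-finger parallel gripper is mounted at the origin on a cart in front of the work surface, level with it; the furniture and walls round the work are solid. World frame = base frame: x ahead of the robot, y to its left, z up, the work surface at z = 0. Lengths are in m, angles in rad, forces in N, time in s.
With the tool pointing down it reaches from about 0.425 to 1.025 m from the base axis. Payload 9.4 kg.
Tool frame: the origin (TCP) lies on the centre line of the jaws, within the pads' length; the fingertips stand 19 mm ahead of it and the grasp point (between the pads) is the TCP; z points along the fingers, y is the direction in which the jaws open and shut (so a half turn about z gives the same grasp; the last joint's range is limited). The gripper opens to 93 mm and grips with 3 to 60 N. Pads are 15 mm wide; open, the fingers measure 128 mm over their backs; the gripper's body (75 mm by 188 mm) begins 65 mm behind the grasp point.
Start: joints at [-1.423, 0.599, -0.003, 1.599, 0.002, 0.943, -0.08], TCP at [0.162, 0.707, 0.238] pointing down, gripper open.
Joint ranges: [-2.57, 2.57], [-0.35, 1.97], [-1.29, 1.29], [0.11, 2.56], [-1.05, 4.19], [0.11, 1.86], [-2.63, 2.63]. Speed limits (rad/s): [2.22, 2.22, 3.01, 3.01, 3.14, 3.14, 3.14].

### API

Orientations are given as a 3x3 rotation matrix whose columns are the frame's x, y, z axes.
In Python, from cell import arm, cams, ticket, spotter gives the robot as it stands.
- The arm moves only by the tool carry_out, never from a script. Its argument "moves" is a list of rows, each a list of 2 entries, a list of its own where there are three numbers: the shift along the world's x, y, z in mm, then the turn about the world's z in rad. A call has 1 to 20 rows; each row shifts and turns the commanded pose from where the row before left it; what a row does not reach is not made up. A row lasts 1/12 s, in which the tool goes at most 41.7 mm and 7.16 degrees, less where a joint would pass 70% of its speed; a pose out of reach is approached as far as the arm can. A call with a gripper value outside its range is refused whole. "fingers" is the opening, from -1 (shut) to 1 (fully open), so that 0 is half open, set as the call begins (left out, the last holds). The fingers move at their own pace and stop on an object; "squeeze" is the grip in N (left out, the last holds). Time passes only in rows, so rows that do not move let the fingers close. It gives the time, the measured TCP pose, the force and the opening at its end, in the units of the state.
- arm.get_state(): the state, without advancing time (a new reading comes with each control period).
- cams.snapshot(name): name is "scene" or "top" or "wrist"; returns (picture, depth): 480x640x3 uint8, red, green, blue; 480x640 float32, m along the optical axis (not along the pixel's ray), 0 where there is no reading.
- cams.calibration(name): a dict with "fovy" (degrees; the focal length in pixels is half the picture's height over the tangent of half this angle, whatever the lens; pixels are square), "cx", "cy" (the principal point, pixels), "R" (3x3) and "t" (3): a world point X has camera coordinates R X + t. Camera axes: x right, y down, z forward; pixel columns grow to the right and rows downward; lengths in m; the calibration is good to about 2 mm. A picture is of the moment at which its call begins: read the wrist's pose just before it. calibration takes no time and is no camera call; for the wrist camera it gives the pose at the moment of the call.
- ticket.finish_job(): hands the job in, once; it reports no verdict.
Trained networks look in the newest picture that a camera, given by its name, has taken for a name from the list of things; names that differ only in an ending like _2 or _b are one class to them, and where a whole thing is asked for, a point or a joint stands for the part that bears it (a point fixed in the world has none). Each returns a list of dicts, best first, with "p" (0 to 1); they miss things now and then, are a little off and sometimes report something else, mostly with a low value. They report only what shows in the picture. A call takes as long as a camera call.
- spotter.find_in(camera, query): "bbox" ([centre column, centre row, width, height] in pixels, round what is visible of it).
- spotter.tip_of(camera, query): "xy" ([column, row] in pixels: a listed point, or the origin of a listed thing).
The state is a dict: "clock": time; "joint_positions": joint angles; "qvel": joint speeds; "tau": joint torques, N m; "tcp_pos": TCP position; "orientation": TCP orientation; "wrist_force": force on the tool from outside, world axes, zero at the start; "moment": the same for the moment, N m; "finger_gap": finger opening in m.
Only numpy, scipy, OpenCV 4.12 (cv2) and the standard library are available. Lean on these libraries where they do the work, as an engineer would, in place of code of your own. Each camera call takes 0.05 s, during which the arm holds its last target. There are 200 camera calls.

## Working session

There is one attempt and no reset: what is moved stays moved. The work goes in short steps, Python scripts to look and compute and a tool call to move; the robot and the scene stay as the last step left them, time stands still between calls to the robot, and variables do not carry over. Pictures are saved under pics/ and viewed, about 8 in all and at most 12, crops included, and the job is handed in when it is done.

Besides the shell and the picture viewer there is one more tool, called after "Request:" as a command line: name --argument value ..., lists and objects as JSON in quotes. carry_out: Moves the arm, as the interface text tells. Its arguments: {"type":"object","properties":{"moves":{"type":"array","items":{"type":"array"}},"fingers":{"type":"number"},"squeeze":{"type":"number"}},"required":["moves"]}

```bash
ls; mkdir -p pics
cat > h.py <<'E'
import numpy as np, cv2
from cell import arm, cams, ticket, spotter
def K(c):
    f=240/np.tan(np.radians(c["fovy"])/2); return f
def w(c,u,v,d):
    f=K(c); p=np.array([(u-c["cx"])/f*d,(v-c["cy"])/f*d,d]); return np.array(c["R"]).T@(p-np.array(c["t"]))
def proj(c,X):
    p=np.array(c["R"])@np.asarray(X)+np.array(c["t"]); f=K(c); return p[0]/p[2]*f+c["cx"],p[1]/p[2]*f+c["cy"]
def ray(c,u,v):
    R=np.array(c["R"]);f=K(c);d=R.T@np.array([(u-c["cx"])/f,(v-c["cy"])/f,1]);return -R.T@np.array(c["t"]),d/np.linalg.norm(d)
def tri(rs):
    A=sum(np.eye(3)-np.outer(d,d) for o,d in rs);b=sum((np.eye(3)-np.outer(d,d))@o for o,d in rs);X=np.linalg.solve(A,b)
    return X,[round(1000*np.linalg.norm((np.eye(3)-np.outer(d,d))@(X-o)),1) for o,d in rs]
def snap(n,f=None):
    c=cams.calibration(n);p,d=cams.snapshot(n)
    if f: cv2.imwrite("pics/"+f,p[:,:,::-1])
    return c,p,d
E
python3 - <<'E'
from h import *
np.set_printoptions(precision=4,suppress=True)
s=arm.get_state();print(s["clock"],s["tcp_pos"],s["orientation"])
R={}
for n in ("scene","top","wrist"):
    c,p,d=snap(n,n+"0.png");print(n,c["fovy"],-np.array(c["R"]).T@c["t"],np.array(c["R"])[2])
    np.save(n+"d.npy",d)
    if n!="wrist":
      for q in ("bowl_carrier_handle","pot_carrier_handle","bowl_carrier_catch","bowl_carrier"):
        for r in spotter.tip_of(n,q)[:3]:
            u,v=r["xy"];dd=d[int(round(v)),int(round(u))];print(q,r["p"],np.round(r["xy"],1),w(c,u,v,dd) if dd else None)
E
```

```text
pics
0.0 [0.1615 0.7063 0.2368] [[-0.9749  0.2229 -0.0002]
 [ 0.2229  0.9749 -0.0015]
 [-0.0001 -0.0016 -1.    ]]
scene 49.642964545880716 [-0.0161  0.678   0.5828] [ 0.6079 -0.6504 -0.4553]
bowl_carrier_handle 0.97 [320.7 270.9] [0.4912 0.1182 0.1365]
pot_carrier_handle 0.61 [437.8 226.8] [ 0.4409 -0.1701  0.1382]
bowl_carrier_catch 0.67 [318.6 263.2] [0.4971 0.1174 0.1487]
bowl_carrier 0.92 [235.4 303.9] [0.5731 0.2386 0.0888]
top 56.00484951448039 [ 0.5332 -0.0119  1.2326] [ 0.0573  0.0017 -0.9984]
bowl_carrier_handle 0.63 [267.6 284.2] [0.4978 0.1108 0.1535]
pot_carrier_handle 0.82 [387.1 301. ] [ 0.4535 -0.1726  0.1545]
bowl_carrier_catch 0.65 [299.2 253.3] [0.5725 0.0374 0.0866]
bowl_carrier 0.9 [257.3 213.8] [0.6828 0.1512 0.0255]
wrist 66.72871372084737 [0.0818 0.7248 0.3852] [ 0.2845 -0.0671 -0.9563]
```

View pics/scene0.png

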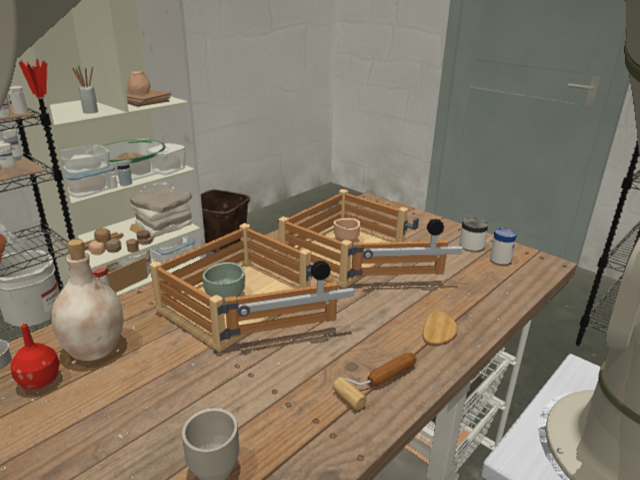

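View pics/top0.png

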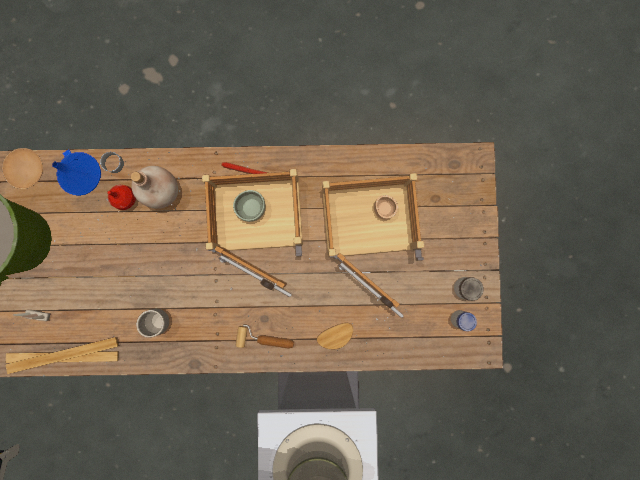

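```bash
cat > m.py <<'E'
from h import *
np.set_printoptions(precision=4,suppress=True)
c,p,d=snap("top"); f=K(c)
v,u=np.mgrid[0:480,0:640]
P=np.stack([(u-c["cx"])/f*d,(v-c["cy"])/f*d,d],-1)-np.array(c["t"]); P=P@np.array(c["R"])
m=(P[...,2]>.085)&(P[...,2]<.125)&(u>195)&(u<310)&(v>165)&(v<262)&(d>0)
# post tops: tan bright blobs
for (a,b) in [(210,246),(298,241),(296,175),(208,179)]:
    s=m&(abs(u-a)<9)&(abs(v-b)<9); print("post",(a,b),s.sum(),np.median(P[s],0))
s=(u>255)&(u<285)&(v>270)&(v<300)&(P[...,2]>.14)&(d>0); print("disc",s.sum(),P[s].mean(0),P[s].min(0),P[s].max(0))
cs=cams.calibration("scene")
print("tri handle",tri([ray(c,267.6,284.2),ray(cs,320.7,270.9)]))
big=cv2.resize(p[160:310,190:310],None,fx=5,fy=5,interpolation=cv2.INTER_CUBIC);cv2.imwrite("pics/topc.png",big[:,:,::-1])
cv2.imwrite("pics/topc.png",cv2.resize(p[160:310,190:310],None,fx=4,fy=4,interpolation=cv2.INTER_CUBIC)[:,:,::-1])
E
python3 m.py
```

```text
post (210, 246) 110 [0.5916 0.2592 0.1006]
post (298, 241) 62 [0.6078 0.0417 0.1038]
post (296, 175) 88 [0.7724 0.0499 0.1026]
post (208, 179) 111 [0.7641 0.2672 0.1007]
disc 80 [0.4982 0.114  0.1491] [0.4858 0.0989 0.1415] [0.5102 0.1304 0.1564]
tri handle (array([0.4967, 0.1129, 0.132 ]), [np.float64(0.5), np.float64(0.5)])
```

View pics/topc.png

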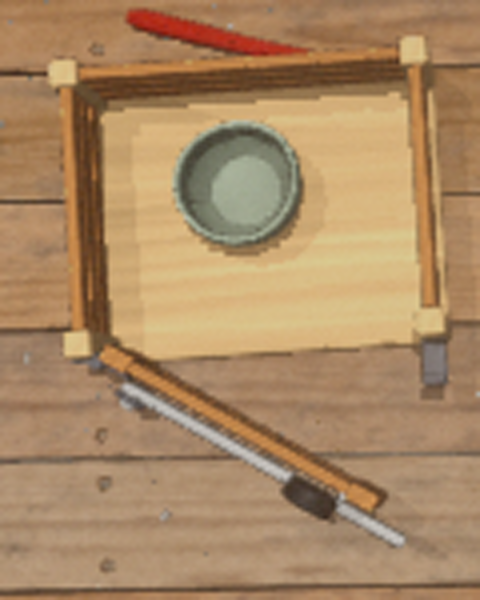

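```bash
cat > m2.py <<'E'
from h import *
np.set_printoptions(precision=4,suppress=True)
c=cams.calibration("top")
def at(u,v,z):
    o,d=ray(c,u,v); return o+d*(z-o[2])/d[2]
def cr(x,y,z): return at(190+(x+.5)/4-.5,160+(y+.5)/4-.5,z)
FL,FR,BR,BL=[cr(*q,.105) for q in [(78,343),(428,320),(413,49),(63,73)]]
C=(FL+FR+BR+BL)/4; yv=(FL+BL-FR-BR)[:2]; xv=(BL+BR-FL-FR)[:2]
print("corners",FL[:2],FR[:2],BR[:2],BL[:2],"size",np.linalg.norm(xv)/2,np.linalg.norm(yv)/2)
ya=np.arctan2(-yv[0],yv[1]);yb=np.arctan2(xv[1],xv[0]);print("yaw",ya,yb)
yaw=(ya*240+yb*190)/430
R=np.array([[np.cos(yaw),-np.sin(yaw)],[np.sin(yaw),np.cos(yaw)]])
T=lambda x,y:C[:2]+R@np.array([x,y])
print("C",C,"yaw",yaw); H=T(-.095,.102);print("hinge",H,"catch",T(-.122,-.111),"catch img",cr(433,362,.09))
print("shut disc",T(-.102,-.063))
a=cr(115,352,.1);b=cr(370,497,.1);a2=cr(130,390,.085);b2=cr(400,540,.085)
for q in (b-a,b2-a2): print("gate ang", -(np.arctan2(q[1],q[0])-(yaw-np.pi/2)))
for D in ([.4967,.1129],[.4982,.1140],cr(310,497,.136)[:2]):
    r=R.T@(np.array(D)-H); print("disc",D,"r",np.linalg.norm(r),"th",np.arctan2(-r[0],-r[1])-np.arctan2(.007,.165))
E
python3 m2.py
```

```text
corners [0.5954 0.2618] [0.6062 0.0426] [0.7778 0.0497] [0.7663 0.2708] size 0.17140069154653984 0.22046489577444267
yaw 0.050758926136758524 0.04714461659705703
C [0.6865 0.1562 0.105 ] yaw 0.04916190564247182
hinge [0.5866 0.2534] catch [0.5701 0.0394] catch img [0.5805 0.0405 0.09  ]
shut disc [0.5877 0.0883]
gate ang 0.5797643996915598
gate ang 0.5695078572195267
disc [0.4967, 0.1129] r 0.16679895217193658 th 0.5756728653876153
disc [0.4982, 0.114] r 0.16506550812776263 th 0.5716069052036088
disc [0.4981 0.114 ] r 0.16516077147575334 th 0.5722896695421412
```

Request:
carry_out --moves '[[[14,-25,0],-0.075],[[14,-25,0],-0.075],[[14,-25,0],-0.075],[[14,-25,0],-0.075],[[14,-25,0],-0.075],[[14,-25,0],-0.075],[[14,-25,0],-0.075],[[14,-25,0],-0.075],[[14,-25,0],-0.075],[[14,-25,0],-0.075],[[14,-25,0],-0.075],[[14,-25,0],-0.075],[[14,-25,0],-0.075],[[14,-25,0],-0.075],[[14,-25,0],-0.075],[[14,-25,0],-0.075],[[14,-25,0],-0.075],[[14,-25,0],-0.075],[[14,-25,0],-0.075],[[14,-25,0],-0.075]]'

```text
clock: 2.27
tcp_pos: [0.4422, 0.2056, 0.238]
orientation: [[0.157, 0.988, 0.001], [0.988, -0.157, 0.001], [0.001, 0.001, -1.0]]
wrist_force: [0.6, 0.4, 0.3]
finger_gap: 0.0929
```

```bash
cat > s.py <<'E'
from h import *
import sys
np.set_printoptions(precision=4,suppress=True)
s=arm.get_state();O=np.array(s["orientation"]);print(s["clock"],s["tcp_pos"],"yang",np.arctan2(O[1,1],O[0,1]),s["joint_positions"],s["finger_gap"],s["wrist_force"])
c,p,d=snap("wrist",sys.argv[1])
for q in ("bowl_carrier_handle","bowl_carrier_catch"):
    for r in spotter.tip_of("wrist",q)[:2]:
        u,v=r["xy"];dd=d[int(round(v)),int(round(u))];print(q,r["p"],np.round(r["xy"],1),w(c,u,v,dd) if dd else None)
        ct=cams.calibration("scene")
        if q[-1]=="e": print(tri([ray(c,u,v),ray(ct,320.7,270.9)]))
E
python3 s.py w1.png
```

```text
2.2667 [0.4422 0.2056 0.238 ] yang -0.15754121793055834 [-0.8917  0.3388  0.4504  2.1509 -0.2281  0.6956 -0.4452] 0.09288047468247349 [0.6241 0.3577 0.3083]
```

Request:
carry_out --moves '[[[9,-15,0],-0.061],[[9,-15,0],-0.061],[[9,-15,0],-0.061],[[9,-15,0],-0.061],[[9,-15,0],-0.061],[[9,-15,0],-0.061],[[1,-1,0],0],[[0,0,0],0]]'

```text
clock: 3.08
tcp_pos: [0.4974, 0.1143, 0.2375]
orientation: [[0.5, 0.866, 0.0], [0.866, -0.5, -0.001], [-0.0, 0.0, -1.0]]
wrist_force: [-0.1, -0.8, 0.6]
finger_gap: 0.0931
```

```bash
python3 s.py w2.png
```

```text
3.0833 [0.4974 0.1143 0.2375] yang -0.5233827368677464 [-0.7443  0.3833  0.555   2.1089 -0.3008  0.7253 -0.5177] 0.09312157203606453 [-0.1136 -0.843   0.6446]
bowl_carrier_handle 0.88 [315.6 254.1] [0.4979 0.1186 0.1519]
(array([0.4949, 0.1136, 0.1332]), [np.float64(0.4), np.float64(0.4)])
bowl_carrier_catch 0.74 [433.9 268.6] [0.569  0.0393 0.0916]
```

View pics/w2.png

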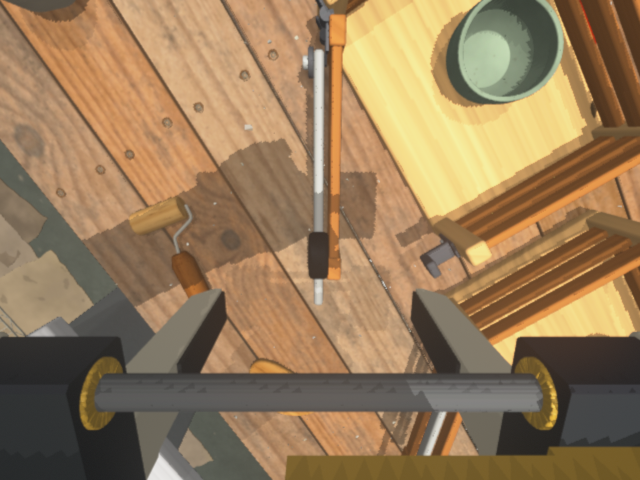

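Request:
carry_out --moves '[[[0,0,-20],0],[[0,0,-20],0],[[0,0,-20],0],[[0,0,-20],0],[[0,0,-12],0],[[0,0,-8],0],[[0,0,0],0],[[0,0,0],0]]'

```text
clock: 3.9
tcp_pos: [0.4965, 0.116, 0.1377]
orientation: [[0.496, 0.868, -0.001], [0.868, -0.496, -0.0], [-0.0, -0.0, -1.0]]
wrist_force: [0.0, 0.4, 0.1]
finger_gap: 0.0929
```

Request:
carry_out --moves '[[[0,0,0],0],[[0,0,0],0],[[0,0,0],0],[[0,0,0],0],[[0,0,0],0],[[0,0,0],0],[[0,0,0],0],[[0,0,0],0],[[0,0,0],0],[[0,0,0],0],[[0,0,0],0],[[0,0,0],0]]' --fingers -1 --squeeze 15

```text
clock: 4.9
tcp_pos: [0.4966, 0.1158, 0.1376]
orientation: [[0.497, 0.868, -0.0], [0.868, -0.497, -0.0], [-0.0, 0.0, -1.0]]
wrist_force: [0.0, 0.1, -0.2]
finger_gap: 0.0176
```

Request:
carry_out --moves '[[[0,0,0],0],[[0,0,0],0],[[0,0,0],0],[[0,0,0],0],[[0,0,0],0],[[0,0,0],0]]'

```text
clock: 5.4
tcp_pos: [0.4967, 0.1157, 0.1376]
orientation: [[0.497, 0.868, 0.0], [0.868, -0.497, -0.0], [0.0, 0.0, -1.0]]
wrist_force: [1.0, -0.5, -0.6]
finger_gap: 0.0139
```

Request:
carry_out --moves '[[[0.8,1.2,4],0],[[0.9,1.4,4],0],[[1,1.6,4],0],[[1.1,1.8,4],0],[[1.2,1.9,4],0],[[0.6,0.9,2],0],[[0,0,0],0],[[0,0,0],0],[[0,0,0],0],[[0,0,0],0]]'

```text
clock: 6.23
tcp_pos: [0.5024, 0.1246, 0.1597]
orientation: [[0.497, 0.868, 0.0], [0.868, -0.497, 0.0], [0.0, 0.0, -1.0]]
wrist_force: [0.9, 1.0, -0.8]
finger_gap: 0.014
```

Run:
```python
from h import *
c,p,d=snap("scene"); cv2.imwrite("pics/s1.png",cv2.resize(p[180:380,140:480],None,fx=2.3,fy=2.3)[:,:,::-1])
s=arm.get_state();print(s["wrist_force"],s["moment"],s["finger_gap"],s["clock"])
```

```text
[ 1.60361625  1.48416884 -0.23875281] [ 0.27898274 -0.34043587 -0.15008052] 0.014097749316847746 6.2833
```

View pics/s1.png

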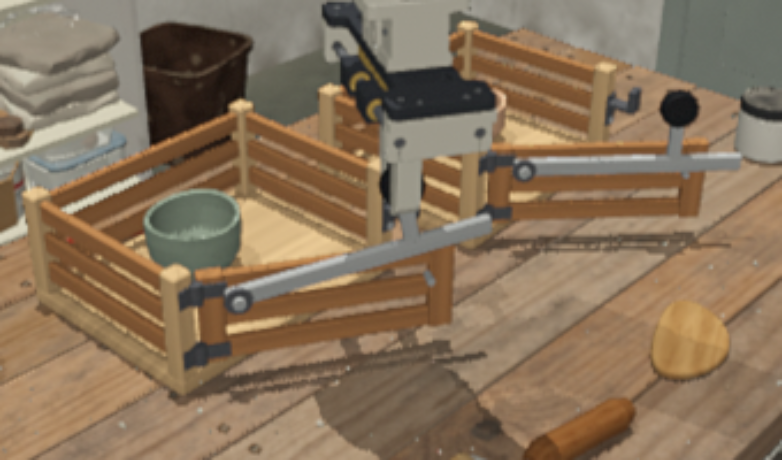

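Run:
```python
import numpy as np
H=np.array([.5866,.2534]);D=np.array([.5024,.1246]);r=D-H
P=[]
for k in range(16):
    a=.0385*k; c,s=np.cos(a),np.sin(a); P.append(H+np.array([c*r[0]-s*r[1],s*r[0]+c*r[1]]))
P=np.array(P);print(np.round(np.diff(P,axis=0)*1000,1).tolist());print(P[-1])
```

```text
[[5.0, -3.1], [5.1, -2.9], [5.2, -2.7], [5.3, -2.5], [5.4, -2.3], [5.5, -2.1], [5.6, -1.9], [5.7, -1.7], [5.7, -1.5], [5.8, -1.3], [5.8, -1.0], [5.9, -0.8], [5.9, -0.6], [5.9, -0.4], [5.9, -0.1]]
[0.58637063 0.09952009]
```

Request:
carry_out --moves '[[[5.0,-3.1,0],0.0385],[[5.1,-2.9,0],0.0385],[[5.2,-2.7,0],0.0385],[[5.3,-2.5,0],0.0385],[[5.4,-2.3,0],0.0385],[[5.5,-2.1,0],0.0385],[[5.6,-1.9,0],0.0385],[[5.7,-1.7,0],0.0385],[[5.7,-1.5,0],0.0385],[[5.8,-1.3,0],0.0385],[[5.8,-1.0,0],0.0385],[[0,0,0],0],[[0,0,0],0]]'

```text
clock: 7.37
tcp_pos: [0.5622, 0.1015, 0.1595]
orientation: [[0.098, 0.995, -0.0], [0.995, -0.098, 0.0], [0.0, -0.0, -1.0]]
wrist_force: [1.1, 2.0, -1.1]
finger_gap: 0.0137
```

Request:
carry_out --moves '[[[5.9,-0.8,0],0.0385],[[5.9,-0.6,0],0.0385],[[5.9,-0.4,0],0.0385],[[5,-0.1,0],0.03],[[0,0,0],0],[[0,0,0],0],[[0,0,0],0]]'

```text
clock: 7.95
tcp_pos: [0.5845, 0.0998, 0.1595]
orientation: [[-0.048, 0.999, -0.0], [0.999, 0.048, 0.0], [0.0, -0.0, -1.0]]
wrist_force: [0.5, 1.9, -1.2]
finger_gap: 0.0142
```

Request:
carry_out --moves '[[[1.5,0,0],0],[[1.5,0,0],0],[[0,0,0],0],[[0,0,0],0]]'

```text
clock: 8.28
tcp_pos: [0.5863, 0.0995, 0.1591]
orientation: [[-0.049, 0.999, -0.003], [0.999, 0.049, -0.0], [-0.0, -0.003, -1.0]]
wrist_force: [-5.3, 0.5, -0.8]
finger_gap: 0.0139
```

Request:
carry_out --moves '[[[0,-1.9,-4],0],[[0,-2.1,-4],0],[[0,-1.9,-4],0],[[0,-1.8,-4],0],[[0,-1.6,-4],0],[[0,-0.3,-1],0],[[0,0,0],0],[[0,0,0],0],[[0,0,0],0]]'

```text
clock: 9.03
tcp_pos: [0.5868, 0.0891, 0.1384]
orientation: [[-0.048, 0.999, -0.002], [0.999, 0.048, -0.001], [-0.001, -0.002, -1.0]]
wrist_force: [-6.2, -1.7, 1.7]
finger_gap: 0.014
```

Run:
```python
from h import *
c,p,d=snap("scene"); cv2.imwrite("pics/s2.png",cv2.resize(p[180:380,140:480],None,fx=2.3,fy=2.3)[:,:,::-1])
s=arm.get_state();print(s["wrist_force"],s["moment"],s["finger_gap"],s["clock"])
```

```text
[-5.66567789 -1.88664499  1.11641036] [-0.44697495  1.05005654  0.0741674 ] 0.013675820601772009 9.0833
```

View pics/s2.png

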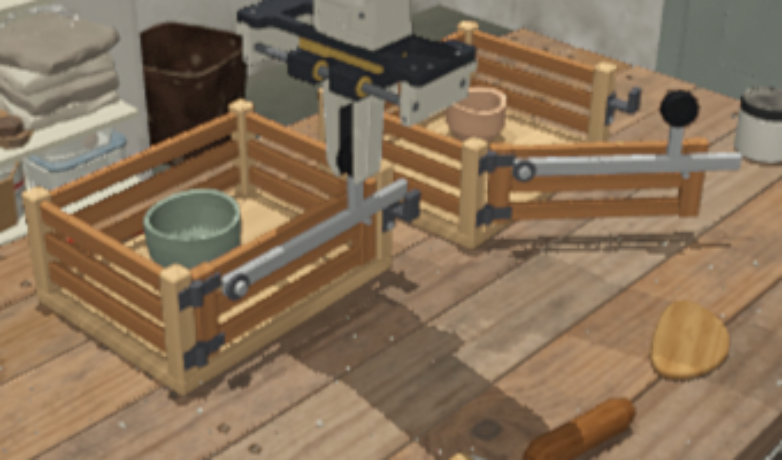

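Request:
carry_out --moves '[[[0,0,0],0],[[0,0,0],0],[[0,0,0],0],[[0,0,0],0],[[0,0,0],0],[[0,0,0],0],[[0,0,0],0],[[0,0,0],0],[[0,0,0],0],[[0,0,0],0]]' --fingers 0

```text
clock: 9.92
tcp_pos: [0.588, 0.0901, 0.1386]
orientation: [[-0.049, 0.999, 0.0], [0.999, 0.049, -0.0], [-0.0, 0.0, -1.0]]
wrist_force: [-0.3, -0.5, -0.1]
finger_gap: 0.0466
```

Request:
carry_out --moves '[[[0,0,10],0],[[0,0,15],0],[[0,0,20],0],[[0,0,20],0],[[0,0,20],0],[[0,0,20],0],[[-20,20,10],0],[[-20,20,10],0],[[-20,25,0],0],[[-20,25,0],0],[[-10,25,0],0],[[-10,25,0],0],[[0,0,0],0],[[0,0,0],0]]'

```text
clock: 11.08
tcp_pos: [0.4874, 0.2315, 0.2642]
orientation: [[-0.052, 0.999, 0.0], [0.999, 0.052, 0.0], [0.0, 0.0, -1.0]]
wrist_force: [-0.1, -0.1, -0.6]
finger_gap: 0.0468
```

Run:
```python
from h import *
np.set_printoptions(precision=4,suppress=True)
c,p,d=snap("scene"); a=cv2.resize(p[200:330,150:410],None,fx=3,fy=3,interpolation=cv2.INTER_CUBIC)
r=spotter.tip_of("scene","bowl_carrier_handle");print(r[:2])
for q in r[:1]: print(w(c,*q["xy"],d[int(q["xy"][1]),int(q["xy"][0])]))
c2,p2,d2=snap("top","top2.png"); r2=spotter.tip_of("top","bowl_carrier_handle");print(r2[:2])
if r and r2: print(tri([ray(c,*r[0]["xy"]),ray(c2,*r2[0]["xy"])]))
cv2.imwrite("pics/s3.png",a[:,:,::-1])
s=arm.get_state();print(s["wrist_force"],s["finger_gap"],s["clock"])
```

```text
[{'xy': [295.6, 248.3], 'p': 0.73}]
[0.5765 0.0933 0.1381]
[{'xy': [276.7, 247.7], 'p': 0.62}]
(array([0.584 , 0.0887, 0.1338]), [np.float64(2.0), np.float64(2.0)])
[-0.8172  0.6216  0.8883] 0.046630621000156414 11.2833
```

View pics/s3.png

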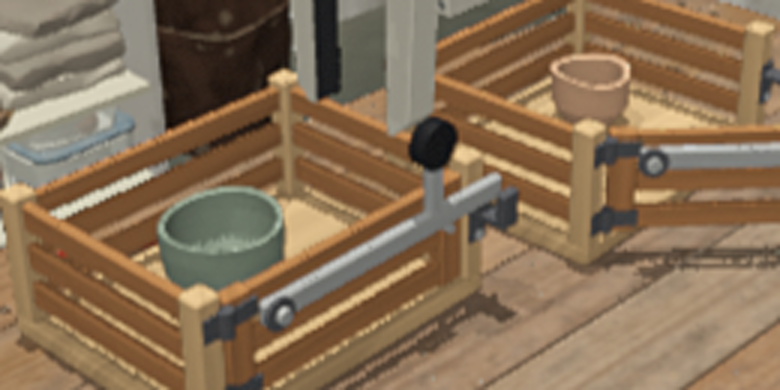

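Run:
```python
from h import *
c,p,d=snap("top"); f=K(c); v,u=np.mgrid[0:480,0:640]
P=(np.stack([(u-c["cx"])/f*d,(v-c["cy"])/f*d,d],-1)-np.array(c["t"]))@np.array(c["R"])
for n,X in (("bowl",(.5877,.0883)),("pot",(.4535,-.1726))):
    s=(np.hypot(P[...,0]-X[0],P[...,1]-X[1])<.025)&(P[...,2]>.125)&(P[...,2]<.18); print(n,s.sum(),P[s].mean(0),P[s].max(0))
cv2.imwrite("pics/t3.png",cv2.resize(p[160:310,190:390],None,fx=4,fy=4,interpolation=cv2.INTER_CUBIC)[:,:,::-1])
```

```text
bowl 78 [0.58747539 0.08727056 0.14918087] [0.59419428 0.10601644 0.15744742]
pot 84 [ 0.45228802 -0.17121138  0.14858639] [ 0.46492252 -0.15782513  0.15580107]
```

View pics/t3.png

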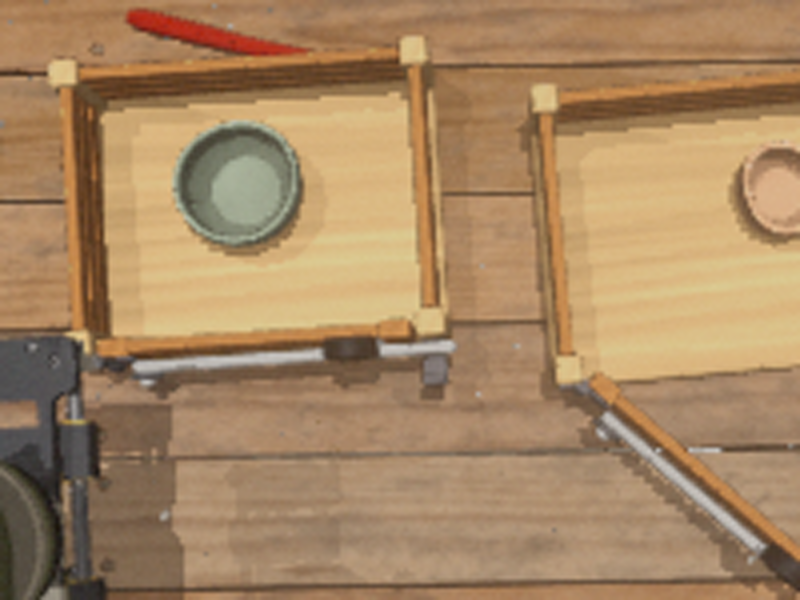

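The gate is shut. The bar lies between the post and the catch tooth (tooth at crop pixel 435,370; bar at 435,347). The disc is at the same height as before the lift (mean 0.149 m, equal to the untouched pot carrier's), so the bar is down. The arm is clear.

```bash
python3 -c "
from cell import ticket
print(ticket.finish_job())"
```

```text
the job is handed in; nothing more can be done
None
```

The gate of the tea bowl's carrier is shut and latched, and I have handed the job in. I pinched the disc, raised it about 22 mm, swung the gate to its stop (about 5 N), lowered the bar behind the catch, then released and backed off. The clock read about 11.3 s before the last picture.

**Shut and latched:** The top view shows the bar between the post and the catch tooth. Depth puts the disc at (0.5875, 0.0873), against (0.5877, 0.0883) expected for a shut gate. The mean height of the disc's visible surface is 0.149 m, the same as before the lift.

**Other carrier:** The pot carrier's gate still stands open. Its disc reads (0.452, -0.171), within 2 mm of the first reading.

**Disagreements:**
- After closing, triangulating the spotter's points from two cameras put the disc about 4 mm further out (x 0.584, residual 2 mm). I trusted the depth reading, which agrees with the picture.
- The scene camera's single spotter-and-depth reading was about 11 mm off in x (0.5765). I did not use it.

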